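# Change the bench air over to the regulated outlet

### The job

The air wrenches are finished with, so change the bench's compressed-air manifold over from its twin-coupler outlet to its regulator outlet, one line live at a time: first push the lever of the twin-coupler valve round until that valve is fully shut (lever square across its pipe), then push the lever of the regulator valve round until it is fully open (lever in line with its pipe). Push each lever with a fingertip, gently as far as its stop, without gripping or forcing it. Leave the single-coupler valve's lever as it is, and do not move, pick up or knock over the things lying about the bench.

Things in the scene. Friction and masses are not known exactly. Their poses are not given: they have to be found in the camera images.
- manifold: compressed-air manifold: level aluminium bar 40 x 40 x 400 mm, top at 130 mm, with three lever ball valves 130 mm apart on its robot side (in any order) and the inlet filter-regulator (bowl, gauge, knob top at 177 mm) on its right end. Origin on the bench under the middle valve's lever axis; bar axis 65 mm to +x, along y. Fixed.
- valve_twin: ball valve whose outlet carries a wide block with two quick couplers side by side (ends 118 mm out from the stem). Origin on the bench under the lever's vertical turning axis; +x runs along the pipe into the manifold bar, -x out to the fitting, +y to the left seen from the robot. Pipe axis 110 mm high, valve body 35 mm wide, top at 128 mm. Fixed.
- valve_reg: ball valve whose outlet carries an in-line regulator: grey block, gauge at its side, black knob on top (34 mm wide, top 168 mm high, 140 mm out from the lever axis). Origin on the bench under the lever's vertical turning axis; +x runs along the pipe into the manifold bar, -x out to the fitting, +y to the left seen from the robot. Pipe axis 110 mm high, valve body 35 mm wide, top at 128 mm. Fixed.
- valve_single: ball valve whose outlet carries one plain quick coupler (end 93 mm out from the stem). It is shut or nearly so and is left alone. Origin on the bench under the lever's vertical turning axis; +x runs along the pipe into the manifold bar, -x out to the fitting, +y to the left seen from the robot. Pipe axis 110 mm high, valve body 35 mm wide, top at 128 mm. Fixed.
- lever_twin_grip (a point): twin-coupler valve's lever: centre of its black sleeve, 44 mm long, 20 wide, 11 thick, level, from 154 to 166 mm above the bench. This point is 68 mm from the turning axis, the lever's tip 94 mm. y axis: along the lever, axis to tip.
- lever_reg_grip (a point): regulator valve's lever: centre of its black sleeve, 44 mm long, 20 wide, 11 thick, level, from 154 to 166 mm above the bench. This point is 68 mm from the turning axis, the lever's tip 94 mm. y axis: along the lever, axis to tip.
- lever_single_grip (a point): single-coupler valve's lever: centre of its black sleeve, 44 mm long, 20 wide, 11 thick, level, from 154 to 166 mm above the bench. This point is 68 mm from the turning axis, the lever's tip 94 mm. y axis: along the lever, axis to tip.
- lever_twin (a joint): twin-coupler valve's lever angle about the vertical (rad), growing counter-clockwise seen from above: 0 = fully shut, at its stop, lever across the pipe, pointing to the valve's +y; 1.571 = fully open, at its stop, lever along the pipe, pointing to the valve's -x. Stiff: about 0.45 N m (7 N at the sleeve); stays where left. Starts open (1.3 to 1.57).
- lever_reg (a joint): regulator valve's lever angle about the vertical (rad), growing counter-clockwise seen from above: 0 = fully shut, at its stop, lever across the pipe, pointing to the valve's +y; 1.571 = fully open, at its stop, lever along the pipe, pointing to the valve's -x. Stiff: about 0.45 N m (7 N at the sleeve); stays where left. Starts shut (0 to 0.25).
- socket_big: bystander, loose: black impact socket standing among the outlets, 38 mm wide, 60 mm tall; origin at the centre of its underside
- socket_small: bystander, loose: smaller black impact socket standing among the outlets, 28 mm wide, 50 mm tall; origin at the centre of its underside
- spray_can: bystander, loose: aluminium spray can, 53 mm wide, 150 mm tall, left of the outlets; origin at the centre of its underside
- spanner: bystander, loose: steel spanner 190 mm long lying flat to the right of the manifold; origin at the centre of its underside
- tape_roll: bystander, loose: roll of black tape lying flat, 96 mm wide, 24 mm high; origin at the centre of its underside
- oil_bottle: bystander, loose: flat black oil bottle with handle, 55 x 90 mm, 172 mm tall, by the far left end of the manifold; origin at the centre of its underside
- grease_tin: bystander, loose: flat round tin, 72 mm wide, 46 mm high; origin at the centre of its underside

How it is judged:
By the outcome, as a careful person would: the job done as asked, in the order asked, and still so for the second after the job is handed in, with the robot touching nothing.
It also fails if it takes over 59 s, if anything falls off the work surface, if the arm or the gripper's body presses on something with over 40 N, if the wrist force passes 120 N, or if a joint passes its speed limit or range.

### The arm

A 7-joint arm with a two-finger parallel gripper is mounted at the origin on the work surface. World frame = base frame: x ahead of the robot, y to its left, z up, the work surface at z = 0. Lengths are in m, angles in rad, forces in N, time in s.
With the tool pointing down it reaches from about 0.4 to 0.85 m from the base axis. Payload 10.4 kg.
Tool frame: the origin (TCP) lies on the centre line of the jaws, within the pads' length; the fingertips stand 17 mm ahead of it and the grasp point (between the pads) lies 2 mm behind it (ctrl.nose_length is the distance from the TCP to the fingertips, in m); z points along the fingers, x is the direction in which the jaws open and shut, and the axes are right-handed (so a half turn about z gives the same grasp; the last joint's range is limited). The gripper opens to 87 mm and grips with 3 to 60 N. Pads are 19 mm wide; open, the fingers measure 117 mm over their backs; the gripper's body (75 mm by 190 mm) begins 51 mm behind the grasp point.
Start: joints at [1.211, 0.332, -0.065, 1.46, 0.022, 1.35, -0.088], TCP at [0.207, -0.59, 0.214] pointing down, gripper open.
Joint ranges: [-2.6, 2.6], [-0.5, 2.12], [-1.47, 1.34], [0.16, 2.42], [-1.27, 4.41], [0.06, 2.06], [-2.6, 2.6]. Speed limits (rad/s): [2.22, 2.22, 2.79, 2.79, 3.14, 3.14, 3.14].

### API

Orientations are given as a unit quaternion [x, y, z, w].
In Python, from cell import ctrl gives the robot as it stands. Calls block until the motion is done:
- ctrl.move_to(position, orientation): joint-space move of the TCP to a pose.
- ctrl.movel(position, orientation=None, velocity=0.15): straight line of the TCP; orientation=None keeps the orientation; velocity is the mean speed in m/s.
- ctrl.goto_joints(angles): joint-space move.
- ctrl.release() and ctrl.grasp(f_grip=None): open the fingers fully, or close them until they stop; f_grip is the grip in N (None keeps the last).
- ctrl.hold(seconds).
- ctrl.ik(position, orientation): joint angles nearest the present ones, or None.
- ctrl.grab_frame(name): name is "scene" or "top" or "wrist"; returns (picture, depth): 480x640x3 uint8, red, green, blue; 480x640 float32, m along the optical axis (not along the pixel's ray), 0 where there is no reading.
- ctrl.camera_info(name): a dict with "intrinsics" (3x3 intrinsics, pixels), "dist_coeffs" ([k1, k2, p1, p2, k3] as OpenCV has them; the pictures are not rectified), "R" (3x3) and "t" (3): a world point X has camera coordinates R X + t; the wrist camera has in their place "hand_eye" (4x4, takes a point from camera to tool coordinates, whose origin is the TCP and whose axes are the tool frame's). Camera axes: x right, y down, z forward; pixel columns grow to the right and rows downward; lengths in m; the calibration is good to about 2 mm. A picture is of the moment at which its call begins: read the wrist's pose just before it. camera_info takes no time and is no camera call.
A pose or a line that the arm cannot do raises ctrl.Unreachable and nothing moves.
- ctrl.hand_in(): hands the job in, once; it reports no verdict.
Trained networks look in the newest picture that a camera, given by its name, has taken for a name from the list of things; names that differ only in an ending like _2 or _b are one class to them, and where a whole thing is asked for, a point or a joint stands for the part that bears it (a point fixed in the world has none). Each returns a list of dicts, best first, with "score" (0 to 1); they miss things now and then, are a little off and sometimes report something else, mostly with a low value. They report only what shows in the picture. A call takes as long as a camera call.
- ctrl.spot_in(camera, query): "xyz" ([x, y, z] in m, in world coordinates, good to about 4 mm: the middle of the surface that is visible of it).
Readings, each from a call of its own:
- ctrl.get_t(): time.
- ctrl.get_joints(): joint angles.
- ctrl.get_dq(): joint speeds.
- ctrl.get_effort(): joint torques, N m.
- ctrl.get_ee_pos(): TCP position.
- ctrl.get_tcp_rot(): TCP orientation.
- ctrl.get_force(): force on the tool from outside, world axes, zero at the start.
- ctrl.get_moment(): the same for the moment, N m.
- ctrl.get_opening(): opening from 0.0 (shut) to 1.0 (fully open).
Only numpy, scipy, OpenCV 4.12 (cv2) and the standard library are available. Lean on these libraries where they do the work, as an engineer would, in place of code of your own. Each camera call takes 0.05 s, during which the arm holds its last target. There are 200 camera calls.

## Working session

There is one attempt and no reset: what is moved stays moved. The work goes in short steps, each a Python script; the robot and the scene stay as the last script left them, time stands still between calls to the robot, and variables do not carry over. Pictures are saved under pics/ and viewed, about 8 in all and at most 12, crops included, and the job is handed in when it is done.

```bash
mkdir -p pics; ls; python3 - <<'E'
from cell import ctrl
import cv2,numpy as np
for c in("top","scene"):
    p,d=ctrl.grab_frame(c); cv2.imwrite(f"pics/{c}0.png",p[:,:,::-1]); np.save(f"pics/{c}0.npy",d)
    for q in ["valve_twin","valve_reg","valve_single","lever_twin_grip","lever_reg_grip","lever_single_grip","manifold","socket_big","socket_small","spray_can","spanner","tape_roll","oil_bottle","grease_tin"]:
        print(c,q,[(np.round(r["xyz"],3).tolist(),round(r["score"],2)) for r in ctrl.spot_in(c,q)[:3]])
print(ctrl.get_t(),ctrl.get_tcp_rot(),ctrl.get_ee_pos(),ctrl.nose_length)
E
```

```text
pics
top valve_twin [([0.481, 0.189, 0.126], 0.92), ([0.488, 0.131, 0.043], 0.44)]
top valve_reg [([0.468, -0.066, 0.125], 0.81)]
top valve_single [([0.537, 0.069, 0.124], 0.89), ([0.599, 0.429, 0.026], 0.16)]
top lever_twin_grip [([0.501, 0.188, 0.157], 0.96), ([0.618, 0.001, 0.129], 0.37), ([0.548, -0.027, 0.157], 0.32)]
top lever_reg_grip [([0.547, -0.029, 0.158], 0.68)]
top lever_single_grip [([0.538, 0.106, 0.156], 0.62)]
top manifold [([0.615, 0.002, 0.132], 0.83)]
top socket_big [([0.484, 0.128, 0.045], 0.75)]
top socket_small [([0.504, -0.008, 0.049], 0.67), ([0.5, 0.187, 0.16], 0.24)]
top spray_can [([0.393, 0.326, 0.151], 0.74), ([0.427, -0.369, 0.003], 0.58)]
top spanner [([0.429, -0.371, 0.005], 0.73)]
top tape_roll [([0.598, 0.425, 0.022], 0.71)]
top oil_bottle [([0.696, 0.282, 0.121], 0.92)]
top grease_tin [([0.339, -0.188, 0.047], 0.81)]
scene valve_twin [([0.49, 0.199, 0.125], 0.65)]
scene valve_reg [([0.45, -0.064, 0.125], 0.57)]
scene valve_single [([0.54, 0.071, 0.121], 0.75)]
scene lever_twin_grip [([0.502, 0.194, 0.159], 0.81)]
scene lever_reg_grip []
scene lever_single_grip [([0.543, 0.111, 0.16], 0.74)]
scene manifold [([0.623, 0.029, 0.132], 0.83)]
scene socket_big [([0.499, 0.128, 0.045], 0.77), ([0.542, 0.072, 0.121], 0.43)]
scene socket_small []
scene spray_can [([0.412, 0.345, 0.122], 0.73), ([0.55, -0.014, 0.162], 0.2)]
scene spanner [([0.433, -0.371, 0.009], 0.56), ([0.503, 0.198, 0.154], 0.48)]
scene tape_roll [([0.6, 0.425, 0.023], 0.61)]
scene oil_bottle [([0.73, 0.309, 0.127], 0.61), ([0.499, 0.128, 0.045], 0.43)]
scene grease_tin [([0.336, -0.191, 0.046], 0.85)]
1.5 [ 8.15621419e-01 -5.78585945e-01  6.05809403e-05  3.18691640e-05] [ 0.20658322 -0.58990717  0.21450388] 0.017
```

View pics/top0.png

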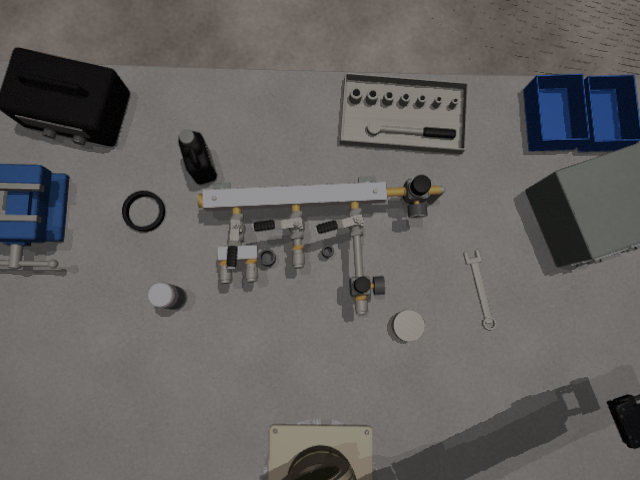

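```bash
cat > h.py <<'E'
from cell import ctrl
import cv2,numpy as np
def cloud(c,d):
    i=ctrl.camera_info(c);K=np.array(i["intrinsics"]);v,u=np.nonzero(d>0)
    n=cv2.undistortPoints(np.c_[u,v].astype(float)[:,None],K,np.array(i["dist_coeffs"])).reshape(-1,2)
    z=d[v,u];X=np.c_[n*z[:,None],z]
    return (X-np.array(i["t"]).ravel())@np.array(i["R"]),u,v
E
python3 - <<'E'
from h import *
X,u,v=cloud("top",np.load("pics/top0.npy"))
m=(X[:,0]>.40)&(X[:,0]<.60)&(X[:,1]>-.12)&(X[:,1]<.27)&(X[:,2]>.147)&(X[:,2]<.172)
X=X[m];u=u[m];v=v[m]
# height map segments
import scipy.ndimage as nd
g=np.zeros((480,640),bool);g[v,u]=1
L,n=nd.label(g)
for k in range(1,n+1):
    P=X[L[v,u]==k]
    if len(P)<25: continue
    c=P.mean(0);w,V=np.linalg.eigh(np.cov(P[:,:2].T));a=V[:,1];s=(P[:,:2]-c[:2])@a
    print(len(P),c.round(3),a.round(3),(c[:2]+a*s.min()).round(3),(c[:2]+a*s.max()).round(3))
E
```

```text
82 [ 0.559 -0.065  0.153] [0.058 0.998] [ 0.558 -0.078] [ 0.56  -0.045]
416 [0.542 0.106 0.158] [-0.158  0.987] [0.551 0.051] [0.534 0.155]
305 [ 0.541 -0.01   0.161] [-0.286  0.958] [ 0.553 -0.05 ] [0.531 0.022]
410 [0.496 0.193 0.159] [-0.999  0.032] [0.552 0.191] [0.448 0.195]
215 [ 0.418 -0.076  0.167] [-0.67   0.743] [ 0.43  -0.089] [ 0.408 -0.064]
```

The top picture shows the twin valve on the left (stem ~(237,228), lever pointing down the image, so open). The single is in the middle (stem ~(297,225)), and the reg is on the right (stem ~(356,222), lever pointing left, nearly shut). The bar runs from (200,200) to (385,190), so it is slightly yawed.

```bash
python3 - <<'E'
from h import *
X,u,v=cloud("top",np.load("pics/top0.npy"))
m=(X[:,0]>.585)&(X[:,0]<.66)&(X[:,1]>-.11)&(X[:,1]<.26)&(abs(X[:,2]-.13)<.006)
P=X[m];c=P.mean(0);w,V=np.linalg.eigh(np.cov(P[:,:2].T));a=V[:,1]*np.sign(V[1,1])
s=(P[:,:2]-c[:2])@a; t=(P[:,:2]-c[:2])@[a[1],-a[0]]
print(len(P),c,a,np.degrees(np.arctan2(-a[0],a[1])),np.percentile(s,[0.5,99.5]),np.percentile(t,[1,99]))
# wrist look from above
from scipy.spatial.transform import Rotation as R
q=R.from_euler('xz',[180,0],degrees=True); q=(R.from_euler('z',-90,degrees=True)*R.from_euler('x',180,degrees=True)).as_quat()
print(ctrl.camera_info("wrist")["hand_eye"])
for yaw in(0,90,-90,180):
    q=(R.from_euler('z',yaw,degrees=True)*R.from_euler('x',180,degrees=True)).as_quat()
    print(yaw,[None if (j:=ctrl.ik(p,q)) is None else np.round(j,2).tolist() for p in([.48,.06,.38],[.475,.165,.17],[.54,.26,.17],[.56,0,.17],[.49,-.045,.17])])
E
```

```text
3051 [0.61339832 0.07417391 0.12970712] [-0.0663754   0.99779472] 3.805828528568101 [-0.18269643  0.18421326] [-0.01945456  0.01986841]
[[ 9.99997403e-01  1.91397529e-03  1.23718331e-03  3.49729508e-05]
 [-2.19755530e-03  9.53646916e-01  3.00919809e-01 -8.41697631e-02]
 [-6.03882966e-04 -3.00921746e-01  9.53648645e-01 -1.70825870e-01]
 [ 0.00000000e+00  0.00000000e+00  0.00000000e+00  1.00000000e+00]]
0 [[0.75, 0.04, -0.98, 1.48, 0.03, 1.64, -0.23], [0.7, 0.34, -1.3, 1.79, 0.34, 1.27, -0.69], [0.4, 0.69, -1.34, 1.55, 0.67, 1.45, -0.98], [0.58, 0.31, -0.78, 1.66, 0.23, 1.26, -0.25], [0.69, 0.13, -0.73, 1.83, 0.09, 1.21, -0.07]]
90 [[0.74, 0.04, -0.98, 1.48, 0.03, 1.64, 1.34], [0.68, 0.32, -1.27, 1.79, 0.32, 1.27, 0.9], [0.39, 0.66, -1.31, 1.55, 0.64, 1.43, 0.61], [0.66, 0.34, -0.9, 1.66, 0.28, 1.27, 1.28], [0.75, 0.14, -0.8, 1.83, 0.11, 1.22, 1.49]]
-90 [[0.78, 0.04, -1.01, 1.48, 0.04, 1.64, -1.8], [0.64, 0.29, -1.2, 1.79, 0.28, 1.26, -2.21], [0.12, 0.42, -0.82, 1.56, 0.32, 1.3, -2.32], [0.55, 0.3, -0.74, 1.67, 0.21, 1.26, -1.81], [0.64, 0.12, -0.68, 1.83, 0.08, 1.21, -1.63]]
180 [[-1.82, -0.5, 1.16, 1.56, 0.46, 1.77, 2.52], [0.66, 0.3, -1.23, 1.79, 0.3, 1.26, 2.49], [0.36, 0.62, -1.24, 1.55, 0.59, 1.4, 2.22], None, None]
```

```bash
python3 - <<'E'
from h import *
from scipy.spatial.transform import Rotation as R
p=np.array(ctrl.get_ee_pos());p[2]=.36
ctrl.movel(p,velocity=.25); ctrl.grasp(5)
q=(R.from_euler('z',90,degrees=True)*R.from_euler('x',180,degrees=True)).as_quat()
q2=(R.from_euler('z',0,degrees=True)*R.from_euler('x',180,degrees=True)).as_quat()
ctrl.move_to([.48,.06,.38],q)
T=np.eye(4);T[:3,3]=ctrl.get_ee_pos();T[:3,:3]=R.from_quat(ctrl.get_tcp_rot()).as_matrix()
p,d=ctrl.grab_frame("wrist");cv2.imwrite("pics/w0.png",p[:,:,::-1]);np.savez("pics/w0.npz",d=d,T=T)
for k in["lever_twin_grip","lever_reg_grip","lever_single_grip","valve_twin","valve_reg","valve_single"]:
    print(k,[(np.round(r["xyz"],3).tolist(),round(r["score"],2)) for r in ctrl.spot_in("wrist",k)[:2]])
i=ctrl.camera_info("wrist");K=np.array(i["intrinsics"]);v,u=np.nonzero(d>0)
n=cv2.undistortPoints(np.c_[u,v].astype(float)[:,None],K,np.array(i["dist_coeffs"])).reshape(-1,2)
z=d[v,u];X=np.c_[n*z[:,None],z,np.ones(len(z))]@(T@np.array(i["hand_eye"])).T
X=X[:,:3];np.save("pics/w0X.npy",X)
# orthographic top map at 1 px/mm : height coloured
m=(X[:,0]>.40)&(X[:,0]<.64)&(X[:,1]>-.12)&(X[:,1]<.30)&(X[:,2]<.25)
P=X[m];I=np.zeros((480,840,3),np.uint8);o=np.argsort(P[:,2]);P=P[o];col=p[v,u][m][o]
r=((.64-P[:,0])*2000).astype(int);c=((.30-P[:,1])*2000).astype(int)
for dr in(0,1):
  for dc in(0,1):
    I[np.clip(r+dr,0,479),np.clip(c+dc,0,839)]=np.c_[(np.clip((P[:,2]-.1)/.07,0,1)*255),col[:,1],(P[:,2]>.147)*255].astype(np.uint8)
cv2.imwrite("pics/ortho.png",cv2.resize(I,(800,457)))
print(ctrl.get_t(),ctrl.get_force(),ctrl.get_opening())
E
```

```text
lever_twin_grip [([0.491, 0.192, 0.16], 0.62)]
lever_reg_grip [([0.55, -0.018, 0.158], 0.74), ([0.492, 0.191, 0.163], 0.64)]
lever_single_grip [([0.547, 0.108, 0.157], 0.75)]
valve_twin [([0.48, 0.187, 0.124], 0.88), ([0.394, 0.323, 0.132], 0.45)]
valve_reg [([0.442, -0.066, 0.13], 0.96)]
valve_single [([0.535, 0.065, 0.124], 0.6)]
6.6083 [-0.79790147  0.31612591 -0.18355406] 0.00285921026922316
```

View pics/w0.png

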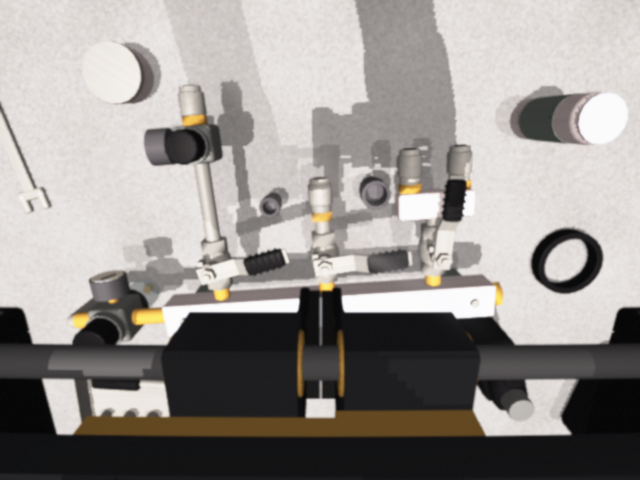

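View pics/ortho.png

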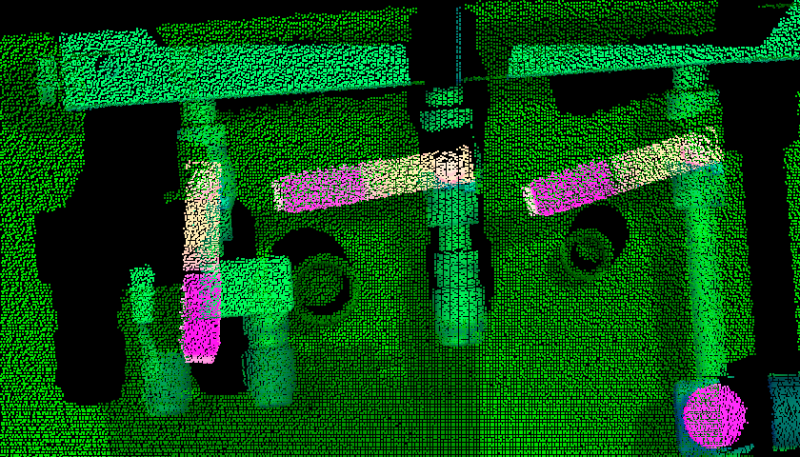

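The wrist and height-map views agree. The hubs are at about twin (0.545,0.192), single (0.552,0.063) and reg (0.560,-0.066), the valve frame is yawed 3.8°, and there is free space on the pushing side of both levers. I'll push the twin lever first.

```bash
cat >> h.py <<'E'
from scipy.spatial.transform import Rotation as R
Y0=3.8; Z=.167
def u(f): f=np.radians(f); return np.array([-np.sin(f),np.cos(f),0])
def pose(ax,f,side,off,r=.070,z=Z,yoff=0):
    p=np.array([*ax,0])+r*u(f)+side*off*u(f+90); p[2]=z
    return p,(R.from_euler('z',f-90,degrees=True)*R.from_euler('x',180,degrees=True)).as_quat()
def push(ax,f0,f1,side,off0=.030,lim=15):
    """side=+1: finger on ccw side, pushes clockwise; f0 start lever angle, f1 nominal stop (deg from world +y)"""
    p,q=pose(ax,f0,side,off0,z=.26); ctrl.move_to(p,q)
    p,_=pose(ax,f0,side,off0); ctrl.movel(p,q,velocity=.1); ctrl.hold(.2)
    b=np.array(ctrl.get_force())
    F=lambda f: (np.array(ctrl.get_force())-b)@u(f+90)*side
    print("baseline",b.round(1))
    f=f0;off=.0195
    for k in np.linspace(off0,off,5)[1:]:
        ctrl.movel(pose(ax,f,side,k)[0],q,velocity=.03)
        print("off",round(k,4),round(F(f),1))
        if abs(F(f))>3: break
    while True:
        left=(f-f1)*side
        f-=side*(8 if left>16 else 4 if left>9 else 1)
        if left<-10: print("overrun");break
        p,q=pose(ax,f,side,off); ctrl.movel(p,q,velocity=.08 if left>9 else .03)
        t=F(f); print(round(f,1),"F",round(t,1),np.round(np.array(ctrl.get_ee_pos())-p,3)[:2]*1000)
        if t>(lim if left<9 else 25): break
    for k in (.03,.045):
        p,_=pose(ax,f,side,k); ctrl.movel(p,q,velocity=.05)
    p[2]=.30; ctrl.movel(p,q,velocity=.15)
    print("end f",f,"t",ctrl.get_t())
E
python3 - <<'E'
from h import *
push((.545,.192),88.2,Y0,1)
p,d=ctrl.grab_frame("top");cv2.imwrite("pics/top1.png",cv2.resize(p[150:330,140:440,::-1],(800,480)));np.save("pics/top1.npy",d)
E
```

```text
baseline [ 0.4  0.2 -0.5]
off 0.0274 0.0
off 0.0248 -0.4
off 0.0221 -0.6
off 0.0195 0.1
80.2 F -0.4 [-0.  0.]
72.2 F 0.7 [ 0. -0.]
64.2 F 1.1 [-0. -0.]
56.2 F 0.5 [-0. -0.]
48.2 F 0.6 [-0. -0.]
40.2 F 1.1 [-0. -0.]
32.2 F 0.3 [-0. -0.]
24.2 F -0.1 [-0. -0.]
16.2 F 1.1 [-0. -0.]
12.2 F 0.9 [-0. -0.]
11.2 F 0.6 [-0. -0.]
10.2 F 0.2 [-0.  0.]
9.2 F -0.1 [0. 0.]
8.2 F 0.3 [ 0. -0.]
7.2 F 0.4 [ 0. -0.]
6.2 F 0.2 [0. 0.]
5.2 F 0.3 [0. 0.]
4.2 F 1.4 [0. 0.]
3.2 F 1.0 [0. 0.]
2.2 F 0.1 [0. 0.]
1.2 F 0.3 [0. 0.]
0.2 F 0.3 [0. 0.]
-0.8 F 0.6 [0. 0.]
-1.8 F 0.6 [ 0. -0.]
-2.8 F 0.2 [ 0. -0.]
-3.8 F 0.5 [ 0. -0.]
-4.8 F 1.9 [ 0. -0.]
-5.8 F -0.1 [ 0. -0.]
-6.8 F -0.3 [0. 0.]
overrun
end f -7.799999999999997 t 19.975
```

```bash
python3 - <<'E'
from h import *
X,uu,v=cloud("top",np.load("pics/top1.npy"))
for n,ax in(("twin",(.545,.192)),("single",(.552,.063)),("reg",(.560,-.066))):
    D=X[:,:2]-ax; m=(np.hypot(*D.T)<.105)&(np.hypot(*D.T)>.045)&(abs(X[:,2]-.159)<.009)
    P=D[m]; a=np.degrees(np.arctan2(-P[:,0],P[:,1])); print(n,m.sum(),np.percentile(a,[5,25,50,75,95]).round(1))
E
```

```text
twin 321 [-179.    88.1  166.1  174.2  179. ]
single 453 [  3.   11.2 148.2 169.5 177.5]
reg 203 [10.  14.3 18.5 23.  27. ]
```

View pics/top1.png

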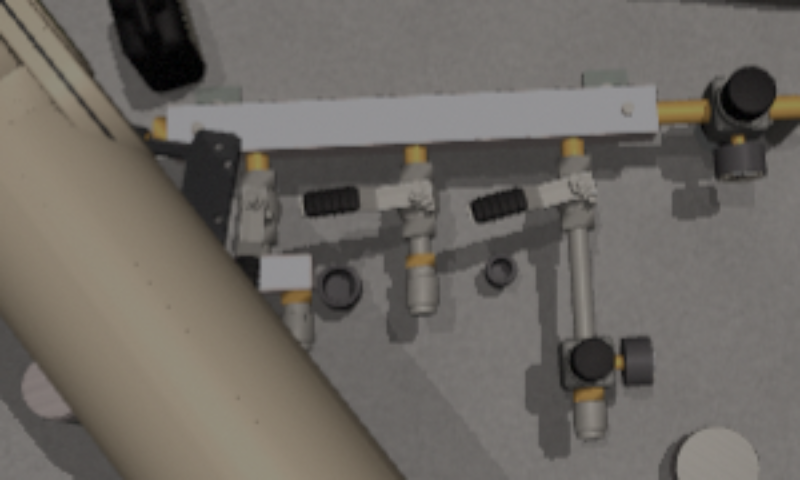

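```bash
cat >> h.py <<'E'
AX={"twin":(.545,.192),"single":(.552,.063),"reg":(.560,-.066)}
def look(tag,pos=(.48,.06,.38)):
    ctrl.move_to(list(pos),(R.from_euler('z',90,degrees=True)*R.from_euler('x',180,degrees=True)).as_quat())
    T=np.eye(4);T[:3,3]=ctrl.get_ee_pos();T[:3,:3]=R.from_quat(ctrl.get_tcp_rot()).as_matrix()
    p,d=ctrl.grab_frame("wrist");cv2.imwrite(f"pics/{tag}.png",p[:,:,::-1])
    i=ctrl.camera_info("wrist");K=np.array(i["intrinsics"]);v,w=np.nonzero(d>0)
    n=cv2.undistortPoints(np.c_[w,v].astype(float)[:,None],K,np.array(i["dist_coeffs"])).reshape(-1,2)
    z=d[v,w];X=(np.c_[n*z[:,None],z,np.ones(len(z))]@(T@np.array(i["hand_eye"])).T)[:,:3]
    np.save(f"pics/{tag}X.npy",X); angles(X); return X
def angles(X):
    """lever angle (deg from world +y, ccw) by a free line fit to the points at lever height"""
    for n,ax in AX.items():
        D=X[:,:2]-ax; r=np.hypot(*D.T); a=np.degrees(np.arctan2(-D[:,0],D[:,1]))
        m=(r<.10)&(r>.035)&(a>-15)&(a<110)&(abs(X[:,2]-.159)<.008)
        P=D[m]; c=P.mean(0); V=np.linalg.eigh(np.cov(P.T))[1][:,1]; V=V*np.sign(V@c)
        print(n,m.sum(),"fit",np.degrees(np.arctan2(-V[0],V[1])).round(1),"median",np.median(a[m]).round(1),"z",np.percentile(X[m,2],[5,50,95]).round(4))
E
python3 - <<'E'
from h import *
angles(np.load("pics/w0X.npy"));look("w1");print(ctrl.get_t())
E
```

```text
twin 1043 fit 88.8 median 88.6 z [0.1543 0.1652 0.1667]
single 953 fit 10.0 median 10.3 z [0.1536 0.1651 0.1667]
reg 875 fit 16.9 median 16.6 z [0.1535 0.1653 0.1667]
twin 1024 fit 89.0 median 88.4 z [0.1541 0.1653 0.1668]
single 946 fit 10.3 median 10.2 z [0.1535 0.1652 0.1668]
reg 855 fit 17.2 median 16.8 z [0.1539 0.1654 0.1668]
23.1167
```

View pics/w1.png

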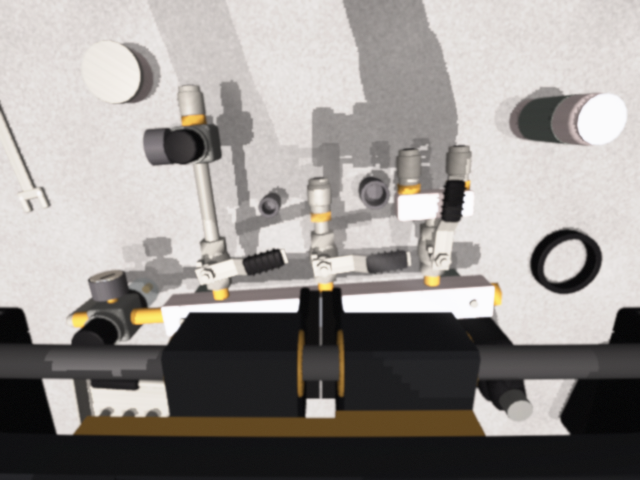

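```bash
python3 - <<'E'
from h import *
X=np.load("pics/w1X.npy");p=np.array(ctrl.get_ee_pos());print(p,ctrl.get_opening())
m=(np.hypot(*(X[:,:2]-p[:2]).T)<.06)&(X[:,2]>.3)
P=X[m]-p;print(m.sum())
for z in np.arange(-.08,.03,.006):
    k=(P[:,2]>=z)&(P[:,2]<z+.006)
    if k.sum()>3: print(round(z,3),k.sum(),P[k].min(0).round(3)[:2],P[k].max(0).round(3)[:2])
# scene picture crop, with arm here
a,d=ctrl.grab_frame("scene");cv2.imwrite("pics/s1.png",a[:,:,::-1])
i=ctrl.camera_info("scene")
print(cv2.projectPoints(np.array([p,p-[0,0,.017]]),cv2.Rodrigues(np.array(i["R"]))[0],np.array(i["t"],float),np.array(i["intrinsics"]),np.array(i["dist_coeffs"]))[0].round(1).tolist())
E
```

```text
[0.47999871 0.06015865 0.38003636] 0.012904046939505425
71277
0.004 40 [-0.01  -0.008] [-0.008  0.009]
0.01 218 [-0.01  -0.009] [-0.008  0.01 ]
0.016 257 [-0.011 -0.009] [-0.008  0.01 ]
0.022 275 [-0.011 -0.009] [-0.008  0.01 ]
0.028 318 [-0.011 -0.009] [-0.003  0.01 ]
[[[357.1, 166.7]], [[356.6, 172.7]]]
```

View pics/s1.png

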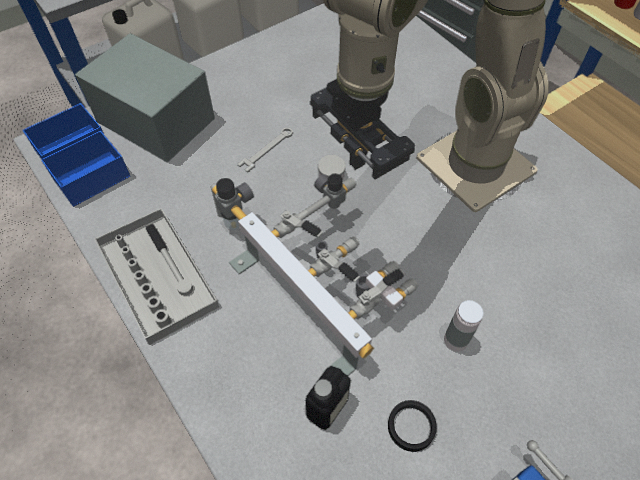

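```bash
python3 - <<'E'
from h import *
i=ctrl.camera_info("wrist");H=np.linalg.inv(np.array(i["hand_eye"]));K=np.array(i["intrinsics"]);print(K.round(1).tolist())
for y in(-.0095,):
  for z in(-.02,-.01,-.005,0,.005,.01,.017):
    c=H@[0,y,z,1];print(y,z,cv2.projectPoints(c[None,:3],np.zeros(3),np.zeros(3),K,np.array(i["dist_coeffs"]))[0].ravel().round(1),c[2].round(3))
p=cv2.imread("pics/w1.png");print(p[270:330:3,312].sum(1),p[270:330:3,330].sum(1))
d=np.load("pics/w0.npz")["d"];print(d[276:345:3,312].round(3))
E
```

```text
[[388.7, 0.0, 320.3], [0.0, 388.7, 243.2], [0.0, 0.0, 1.0]]
-0.0095 -0.02 [319.4 299.1] 0.166
-0.0095 -0.01 [319.5 289.4] 0.175
-0.0095 -0.005 [319.5 284.9] 0.18
-0.0095 0 [319.5 280.7] 0.185
-0.0095 0.005 [319.5 276.6] 0.19
-0.0095 0.01 [319.6 272.8] 0.194
-0.0095 0.017 [319.6 267.8] 0.201
[419 391 380 588 642 529 337  99  48  46  46  44  45  47  47  48  49  47
  46  43] [694 700 623 555 529 546 532 173  44  46  50  49  45  48  40  48  47  47
  48  44]
[0.594 0.594 0.595 0.596 0.488 0.177 0.172 0.17  0.166 0.164 0.161 0.159
 0.156 0.154 0.152 0.149 0.148 0.145 0.144 0.142 0.139 0.137 0.135]
```

The levers haven't moved. The wrist image puts the closed fingertips (tip edge at row ~290, depth 0.177) about 8–10 mm behind the TCP, not 17 mm ahead. My sweep therefore passed about 8 mm above the lever. I'll repeat it with the TCP 25 mm lower and fewer steps, since time is limited.

```bash
cat >> h.py <<'E'
def push2(ax,f0,f1,side,Z=.142,lim=14,hi=.24):
    off0=.030;off=.020
    p,q=pose(ax,f0,side,off0,z=hi); ctrl.move_to(p,q); b=np.array(ctrl.get_force())
    for z in(.155,Z):
        p[2]=z; ctrl.movel(p,q,velocity=.12 if z>.15 else .05)
    dF=np.array(ctrl.get_force())-b; print("down dF",dF.round(1),"t",ctrl.get_t())
    if np.linalg.norm(dF)>5: p[2]=hi; ctrl.movel(p,q); return
    F=lambda f: (np.array(ctrl.get_force())-b)@u(f+90)*side
    f=f0;n=0
    while True:
        left=(f-f1)*side; st=12 if left>18 else 6 if left>9 else 3 if left>5 else 1.5
        if left<-7: print("overrun");break
        f-=side*st
        p,q=pose(ax,f,side,off,z=Z); ctrl.movel(p,q,velocity=.09 if left>9 else .04)
        t=F(f); print(round(f,1),"F",round(t,1),end="; "); n+=1
        if n==3 and t<2.5: print("no contact"); break
        if t>(lim if left<9 else 25): break
    p,_=pose(ax,f,side,.04,z=Z); ctrl.movel(p,q,velocity=.08)
    p[2]=hi; ctrl.movel(p,q,velocity=.2)
    print("end f",f,"t",ctrl.get_t())
E
python3 - <<'E'
from h import *
push2(AX["twin"],88.6,Y0,1)
E
```

```text
down dF [ 1.  -0.2  0.2] t 25.9083
76.6 F 0.5; 64.6 F 0.6; 52.6 F 0.8; no contact
end f 52.599999999999994 t 28.1
```

```bash
python3 - <<'E'
from h import *
p=np.array(ctrl.get_ee_pos());print(p,ctrl.get_opening(),ctrl.get_t())
T=np.eye(4);T[:3,3]=p;T[:3,:3]=R.from_quat(ctrl.get_tcp_rot()).as_matrix()
a,d=ctrl.grab_frame("wrist");i=ctrl.camera_info("wrist");K=np.array(i["intrinsics"]);v,w=np.nonzero(d>0)
n=cv2.undistortPoints(np.c_[w,v].astype(float)[:,None],K,np.array(i["dist_coeffs"])).reshape(-1,2)
z=d[v,w];X=(np.c_[n*z[:,None],z,np.ones(len(z))]@(T@np.array(i["hand_eye"])).T)[:,:3]
b,e=ctrl.grab_frame("scene")
I=np.hstack([cv2.resize(a,(400,300)),cv2.resize(b[180:360,240:480],(400,300))]);cv2.imwrite("pics/c2.png",I[:,:,::-1])
Y,_,_=cloud("scene",e)
for S in(X,Y):
    try: angles(S)
    except Exception as x: print(x)
E
```

```text
[0.46476284 0.20292965 0.23908108] 0.007906669317765402 28.1
twin 2572 fit 51.3 median 50.6 z [0.1534 0.1655 0.1668]
single 1849 fit 10.1 median 8.6 z [0.1558 0.1657 0.1668]
reg 1142 fit 24.7 median 15.6 z [0.1616 0.1659 0.1668]
twin 242 fit 50.2 median 49.3 z [0.1532 0.1637 0.1666]
single 209 fit 10.7 median 6.7 z [0.1539 0.1642 0.1667]
reg 191 fit 17.6 median 14.0 z [0.1543 0.1634 0.1665]
```

View pics/c2.png

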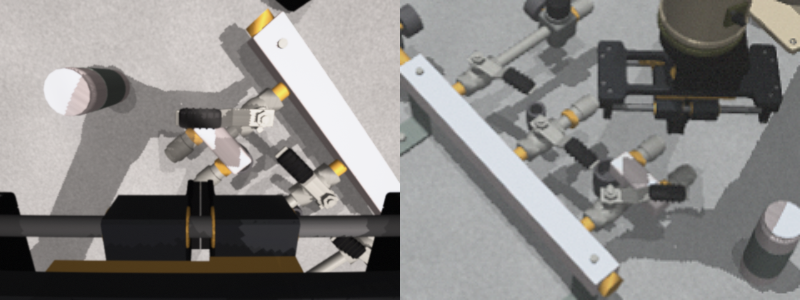

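The lever did move: both cameras read about 51°, from a command of 52.6°. The force simply relaxes after each step, so only the stop will leave a lasting force. I'll carry on to the stop in small final steps.

```bash
sed -i 's/.*no contact.*//; s/3 if left>5 else 1.5/3 if left>6 else 0.8/; s/lim=14/lim=6/' h.py; python3 - <<'E'
from h import *
push2(AX["twin"],54,Y0,1)
Y,_,_=cloud("scene",ctrl.grab_frame("scene")[1]); angles(Y)
E
```

```text
down dF [ 0.  -0.3  1. ] t 29.7167
42 F -1.5; 30 F 2.6; 18 F 2.5; 12 F 4.3; 9 F 5.5; 8.2 F 6.4; end f 8.2 t 32.6667
twin 235 fit 7.5 median 5.5 z [0.1535 0.1637 0.1666]
single 213 fit 9.3 median 7.3 z [0.1537 0.1637 0.1665]
reg 188 fit 17.6 median 13.6 z [0.1542 0.1633 0.1668]
```

```bash
python3 - <<'E'
from h import *
push2(AX["twin"],9.5,Y0,1,lim=14,hi=.20)
Y,_,_=cloud("scene",ctrl.grab_frame("scene")[1]); angles(Y)
E
```

```text
down dF [-0.8  0.7  0. ] t 33.9333
8.7 F 2.2; 7.9 F 6.1; 7.1 F 7.0; 6.3 F 7.4; 5.5 F 10.9; 4.7 F 15.5; end f 4.7 t 36.45
twin 237 fit 3.8 median 3.9 z [0.1534 0.164  0.1667]
single 205 fit 8.4 median 7.6 z [0.1544 0.1637 0.1664]
reg 188 fit 16.9 median 14.1 z [0.1536 0.1631 0.1665]
```

The twin valve is at its stop: force rose past the ~7 N friction to 15.5 N, and the lever reads 3.8°, equal to the pipe-square angle. Next is the regulator lever.

```bash
python3 - <<'E'
from h import *
p=np.array(ctrl.get_ee_pos());p[2]=.26;ctrl.movel(p,velocity=.2)
push2(AX["reg"],16.5,90+Y0,-1,lim=14,hi=.24)
Y,_,_=cloud("scene",ctrl.grab_frame("scene")[1]); angles(Y)
E
```

```text
down dF [ 0.3 -0.6  1.2] t 39.2333
28.5 F -0.7; 40.5 F 1.1; 52.5 F 0.7; 64.5 F 0.8; 76.5 F 0.7; 82.5 F 2.2; 88.5 F 3.5; 89.3 F 4.9; 90.1 F 5.2; 90.9 F 5.0; 91.7 F 5.9; 92.5 F 5.6; 93.3 F 5.4; 94.1 F 7.6; 94.9 F 8.2; 95.7 F 12.7; 96.5 F 16.1; end f 96.49999999999997 t 45.1583
twin 231 fit 3.8 median 3.1 z [0.1533 0.1642 0.1667]
single 212 fit 9.5 median 7.5 z [0.1549 0.1635 0.1666]
reg 207 fit 91.9 median 92.3 z [0.1528 0.1627 0.1665]
```

```bash
python3 - <<'E'
from h import *
look("w3");print(ctrl.get_t())
for q in["socket_big","socket_small","spray_can","grease_tin"]: print(q,[np.round(r["xyz"],3).tolist() for r in ctrl.spot_in("wrist",q)[:1]])
E
```

```text
twin 1007 fit 5.8 median 6.9 z [0.1528 0.1648 0.1668]
single 953 fit 10.4 median 10.3 z [0.1534 0.1653 0.1668]
reg 948 fit 94.1 median 92.3 z [0.1548 0.1654 0.1667]
46.375
socket_big [[0.488, 0.13, 0.046]]
socket_small [[0.506, -0.009, 0.046]]
spray_can [[0.396, 0.323, 0.132]]
grease_tin [[0.336, -0.184, 0.045]]
```

View pics/w3.png

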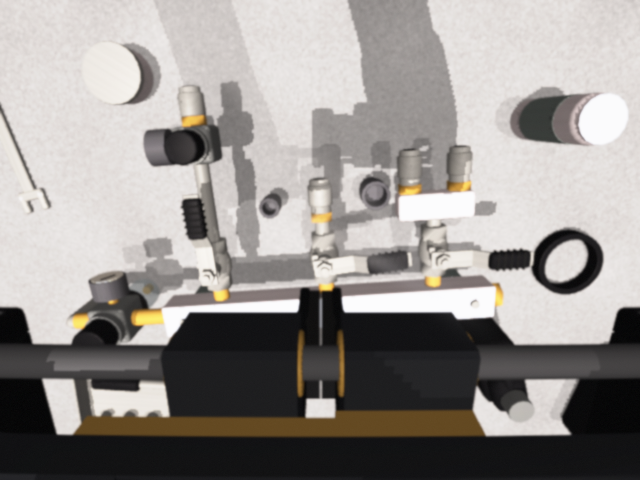

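```bash
python3 - <<'E'
from h import *
def fit(P,long=True):
    r=cv2.fitLine((P*1000).astype(np.float32),cv2.DIST_HUBER,0,.01,.01).ravel();V=r[:2];return V,r[2:]/1000
for tag in("w0X","w1X","w3X"):
    X=np.load(f"pics/{tag}.npy")
    m=(X[:,0]>.585)&(X[:,0]<.645)&(abs(X[:,2]-.13)<.004)&(X[:,1]<.25)&(X[:,1]>-.1)&((X[:,1]>.13)|(X[:,1]<0))
    E=[X[m&(abs(X[:,1]-y)<.004),0].min() for y in np.arange(-.09,-.01,.01).tolist()+np.arange(.14,.24,.01).tolist()]
    ys=np.arange(-.09,-.01,.01).tolist()+np.arange(.14,.24,.01).tolist()
    print(tag,"bar yaw",np.degrees(-np.polyfit(ys,E,1)[0]).round(2),end=" ")
    for n,ax in AX.items():
        D=X[:,:2]-ax;r=np.hypot(*D.T);a=np.degrees(np.arctan2(-D[:,0],D[:,1]))
        # sleeve top, hub-side arm top
        k=(a>-15)&(a<110)&(X[:,2]>.1625)&(X[:,2]<.170)
        s=D[k&(r>.046)&(r<.09)];V,c=fit(s);V=V*np.sign(V@c);g=s.mean(0)
        print(n,"sleeve fit",np.degrees(np.arctan2(-V[0],V[1])).round(1),"polar",np.degrees(np.arctan2(-g[0],g[1])).round(1),(g+ax).round(4),end=" | ")
    print()
E
```

```text
w0X bar yaw 3.4 twin sleeve fit 88.6 polar 88.0 [0.4753 0.1944] | single sleeve fit 9.8 polar 9.4 [0.5409 0.1306] | reg sleeve fit 18.8 polar 16.0 [5.41e-01 2.00e-04] | 
w1X bar yaw 3.4 twin sleeve fit 87.6 polar 87.9 [0.4753 0.1945] | single sleeve fit 9.4 polar 9.5 [0.5407 0.1306] | reg sleeve fit 17.4 polar 16.1 [5.409e-01 2.000e-04] | 
w3X bar yaw 3.43 twin sleeve fit 4.4 polar 5.9 [0.538  0.2598] | single sleeve fit 8.2 polar 9.5 [0.5407 0.1305] | reg sleeve fit 95.0 polar 93.3 [ 0.4924 -0.0699] |
```

```bash
python3 - <<'E'
from h import *
print(np.round(ctrl.get_force(),1),ctrl.get_t()); ctrl.hand_in()
E
```

```text
[ 0.  -0.3  0.1] 46.575
the job is handed in; nothing more can be done
```

I shut the twin-coupler valve first and then fully opened the regulator valve, each with the closed fingertips pushed to the stop. The job was handed in at 46.6 s, with the arm clear of everything.

**First try missed:** my first sweep passed over the twin lever without touching it. The wrist camera showed the closed fingertips sitting about 8–10 mm behind the TCP, not 17 mm ahead, so I repeated it 25 mm lower. The twin lever then took three short pushes in all.

**Stops:** at both levers the force rose steadily past the roughly 7 N friction level, to 15.5 N (twin) and 16.1 N (regulator), and I backed off there.

**Final lever angles:** these are measured from the world's left direction, with the manifold itself turned about 3.4–3.8°.

| Lever | Wanted | Scene camera | Wrist camera fits |
|---|---|---|---|
| Twin | about 3.8° | 3.8° | 4.4–5.9° |
| Regulator | about 93.8° | 91.9° | 93.3–95.0° |

The cameras disagree by 1–2°, so I relied on the force rise to judge that both levers were at their stops.

**Everything else:** the single-coupler lever read the same before and after, about 9.5–10°. In the last wrist picture both sockets, the can and the tin were where they started, within a few millimetres of measuring error. The spanner, tape roll and oil bottle I only saw apparently unmoved in the picture and did not measure again.

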